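# Pin back the sprung belt tensioner of a grain mill drive

## Task

The belt of this countertop mill drive is to be changed, so its sprung tension wheel must be locked back. Take the long steel locking pin out of the wooden stand, put it down through the hole in the tension wheel and, with the pin as your handle, wind the wheel clockwise against its spring while pressing the pin down lightly, until you feel it sink into the lock hole hidden under the wheel; push it fully home so that its collar sits on the wheel, then let go. Handle it gently (no hard pressing or pushing, never let the wheel fly back) and leave everything else where it is.

Things in the scene. Friction and masses are not known exactly. Their poses are not given: they have to be found in the camera images.
- drive_base: Grey metal base plate of the drive, 160 x 290 mm, fixed, top 18 mm above the worktop, with bare belt pulleys on it (up to 45 mm high). Origin on the worktop under the tension wheel's axis; z up; the plate runs -75 to +215 mm along y, +-80 mm along x. Round the origin: a dark lock plate (radius 64 mm, flat top 40 mm above the worktop), the tension wheel above it.
- wheel_axis (a point): Point on the wheel's vertical axis at the height of its top face (52 mm above the worktop); axes as drive_base. A hub bolt, radius 10 mm, stands 8 mm above the face here. The lock plate has one lock hole, 14 mm wide, 22 mm deep, 45 mm from this axis, hidden under the wheel; a pin in the wheel's hole slides on the lock plate and sinks 16 mm when it comes over it.
- tension_wheel (a joint): Angle of the sprung wheel (aluminium disc, radius 64 mm, 10 mm thick, with an arm and black roller), rad: 0 at rest on its stop, grows clockwise seen from above, end stop 1.3. The spring pushes back with 0.13 N m at 0 rising to 0.26 N m at 1.2 (3 to 6 N at the hole). The lock hole is somewhere from 0.55 to 1.05, different each time, and must be felt for.
- wheel_hole (a point): Centre of the upper mouth of the only hole in the wheel's face: through hole, 13 mm diameter, 45 mm from the wheel's axis, mouth 52 mm above the worktop; turns with the wheel. At rest it lies 0.77 rad clockwise of the base's +x axis, seen from above. The lock plate's flat face is 12 mm below this mouth.
- lock_pin: Loose oiled steel pin, 78 mm tall, about 60 g, upright in the stand. Origin at the lower end, z up along it. Shaft 10 mm wide, 28 mm long, tip tapered (5.6 mm wide at the end, over 4.5 mm); collar 24 mm wide at 28 to 32 mm; round grip 18 mm wide at 32 to 78 mm. In the stand its collar rests on the top; with its tip on the lock plate the collar is 16 mm above the wheel.
- pin_tip (a point): Centre of the lower end of the locking pin's shaft; axes as the pin.
- pin_collar (a point): Centre of the underside of the pin's collar, 28 mm above the tip; this comes to rest on the wheel's face when the pin is home.
- parts_stand: Fixed wooden block 50 (x) x 110 (y) x 36 (z) mm with two upright holes of 13 mm, 31 mm deep, at y = -28 and +28 mm; origin under its centre on the worktop. The locking pin stands in one, the pulley bolt in the other, either way round.
- pulley_bolt: Short steel bolt with a broad flat head (32 mm wide, 12 mm high; shaft 10 mm wide, 20 mm long), in the stand's other hole; not needed, leave it there. Origin at the lower end of its shaft.
- candle_1: Tea light, 38 mm across and 15 mm high, on the worktop; origin under its centre. Leave it.
- peeler_1: Small black-handled kitchen peeler with a narrow steel blade, 170 mm long, lying behind the stand; origin under its middle. Leave it.
- teaspoon_1: Teaspoon, 132 mm long, to the right of the stand; origin under its middle. Leave it.
Not all that is in view belongs to the job. Of the things shaped like the lock_pin, the steel one is meant.

How it is judged:
By the outcome, as a careful person would: the job done as asked, in the order asked, and still so for the second after the job is handed in, with the robot touching nothing.
It also fails if it takes over 51 s, if anything falls off the work surface, if the arm or the gripper's body presses on something with over 40 N, if the wrist force passes 120 N, or if a joint passes its speed limit or range.

## Robot

A 7-joint arm with a two-finger parallel gripper is mounted at the origin on a cart in front of the work surface, level with it; the furniture and walls round the work are solid. World frame = base frame: x ahead of the robot, y to its left, z up, the work surface at z = 0. Lengths are in m, angles in rad, forces in N, time in s.
With the tool pointing down it reaches from about 0.425 to 0.875 m from the base axis. Payload 4.7 kg.
Tool frame: the origin (TCP) lies at the very end of the fingers, on their centre line; the grasp point (between the pads) lies 19 mm behind it; z points along the fingers, y is the line along which they close (so a half turn about z gives the same grasp; the last joint's range is limited). The gripper opens to 87 mm and grips with 3 to 60 N. Pads are 19 mm wide; open, the fingers measure 117 mm over their backs; the gripper's body (75 mm by 190 mm) begins 51 mm behind the grasp point.
Start: joints at [-1.323, 0.321, -0.07, 1.45, 0.023, 1.371, -0.057], TCP at [0.151, 0.632, 0.223] pointing down, gripper open.
Joint ranges: [-2.86, 2.86], [-0.3, 2.09], [-1.38, 1.24], [0.06, 2.45], [-1.56, 4.7], [0.09, 2.05], [-2.69, 2.69]. Speed limits (rad/s): [2.57, 2.57, 3.14, 3.14, 3.14, 3.14, 3.14].

## Interface

Orientations are given as a rotation vector (axis times angle).
In Python, from bench import ctrl, get_image, job gives the robot as it stands.
- The arm moves only by the shell command python3 -m crank 'ROWS' [FORCE]. ROWS is JSON, a list that holds one entry, the list of rows, each a list of 5 numbers: the shift along the tool's x, y, z in mm, then the turn about the tool's z in rad, then the closure, from -1 (fully open) to 1 (shut), so that 0 is half open. A call has 1 to 10 rows; each row shifts and turns the commanded pose from where the row before left it, along the tool's axes as they then stand; what a row does not reach is not made up. A row lasts 1/12 s, in which the tool goes at most 41.7 mm and 7.16 degrees, less where a joint would pass 70% of its speed; a pose out of reach is approached as far as the arm can. A call with a gripper value outside its range is refused whole. The fingers move at their own pace and stop on an object; FORCE is the grip in N (left out, the last holds). Time passes only in rows, so rows that do not move let the fingers close. It gives the time, the measured TCP pose, the force, the opening and the grip force at its end, in the units of the state.
- ctrl.get_state(): the state, without advancing time (a new reading comes with each control period).
- get_image(name): name is "side" or "top" or "wrist"; returns a dict with "pixels" (420x560x3 uint8, red, green, blue), "fx", "fy", "cx", "cy" (pixels), "k1" (the pictures are not rectified: a ray, as slopes to the right and down, at radius r is drawn at 1 + k1 r^2 times it, then the intrinsics apply), "T" (4x4, takes a point from camera to world coordinates); the wrist camera has in their place "T_tool_cam" (4x4, takes a point from camera to tool coordinates, whose origin is the TCP and whose axes are the flange's). Camera axes: x right, y down, z forward; pixel columns grow to the right and rows downward; lengths in m; the calibration is good to about 2 mm. A picture is of the moment at which its call begins: read the wrist's pose just before it. There is no depth.
- job.close_job(): hands the job in; it is judged then, once.
The state is a dict: "time": time; "joint_positions": joint angles; "qd": joint speeds; "joint_torque": joint torques, N m; "position": TCP position; "tool_rot": TCP orientation; "ft_force": force on the tool from outside, world axes, zero at the start; "torque": the same for the moment, N m; "grip_width": opening from 0.0 (shut) to 1.0 (fully open); "grip_force": force on a finger pad.
Only numpy, scipy, OpenCV 4.12 (cv2) and the standard library are available. Lean on these libraries where they do the work, as an engineer would, in place of code of your own. Each camera call takes 0.05 s, during which the arm holds its last target. There are 200 camera calls.

## Working session

There is one attempt and no reset: what is moved stays moved. The work goes in short steps, Python scripts to look and compute and a shell command to move; the robot and the scene stay as the last step left them, time stands still between calls to the robot, and variables do not carry over. Pictures are saved under pics/ and viewed, at most 10 in all, crops included, and the job is handed in when it is done.

```bash
mkdir -p pics; ls; python3 - <<'E'
from bench import ctrl,get_image
import cv2,numpy as np
s=ctrl.get_state();print(s)
for n in("side","top","wrist"):
    im=get_image(n);cv2.imwrite(f"pics/{n}0.png",im["pixels"][:,:,::-1])
    print(n,{k:(np.round(v,4).tolist() if k!="pixels" else 0) for k,v in im.items()})
a=cv2.imread("pics/side0.png");b=cv2.imread("pics/top0.png")
E
```

```text
pics
{'time': 0.0, 'joint_positions': array([-1.32290417,  0.32182979, -0.070084  ,  1.45167088,  0.02263633,
        1.37079178, -0.05688171]), 'qd': array([ 8.01991580e-04,  3.20976449e-04, -5.32126483e-05,  6.80902852e-04,
       -7.08819213e-05, -4.65349265e-04, -7.91792968e-04]), 'joint_torque': array([-7.84378663e-04, -4.91291428e+01, -4.04379778e-01, -3.12533998e+01,
       -6.38109958e-02,  4.36471333e-02,  1.89954458e-04]), 'position': array([0.15051861, 0.63176649, 0.22145917]), 'tool_rot': array([-3.66307096e-01, -3.12007217e+00,  3.00141902e-03]), 'ft_force': array([ 0.79848952, -0.02684379, -0.16641133]), 'torque': array([-0.00631485,  0.0034319 ,  0.04001371]), 'grip_force': 0.0, 'grip_width': 0.997331960593508}
side {'pixels': 0, 'fx': 439.8559, 'fy': 439.8559, 'cx': 285.0028, 'cy': 211.9081, 'k1': -0.003, 'T': [[0.9974, 0.0423, -0.0592, 0.6535], [0.072, -0.4604, 0.8848, -1.0246], [0.0102, -0.8867, -0.4622, 0.4995], [0.0, 0.0, 0.0, 1.0]]}
top {'pixels': 0, 'fx': 469.3593, 'fy': 469.3593, 'cx': 285.655, 'cy': 203.3512, 'k1': -0.0481, 'T': [[0.0123, -0.9929, 0.1182, 0.4681], [-0.9999, -0.0121, 0.002, -0.1348], [-0.0005, -0.1182, -0.993, 1.0966], [0.0, 0.0, 0.0, 1.0]]}
wrist {'pixels': 0, 'fx': 300.746, 'fy': 300.746, 'cx': 283.6152, 'cy': 210.2624, 'k1': -0.0667, 'T_tool_cam': [[0.0004, -0.9622, -0.2722, 0.0744], [1.0, 0.0004, 0.0002, 0.0011], [-0.0001, -0.2722, 0.9622, -0.163], [0.0, 0.0, 0.0, 1.0]]}
```

View pics/side0.png

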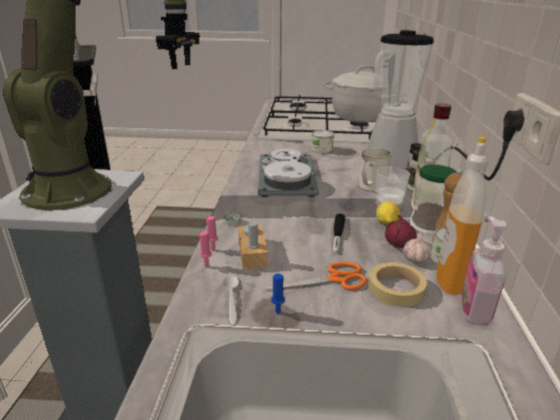

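View pics/top0.png

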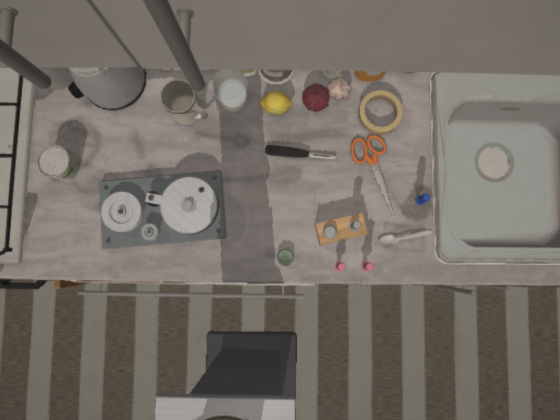

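The side view shows the stand at (253,245) and the drive at (288,172). In the top view the stand is at (341,229), the wheel at (188,206) and its hole near (201,189). I'll enlarge those areas.

```bash
python3 - <<'E'
import cv2,numpy as np
a=cv2.imread("pics/side0.png");b=cv2.imread("pics/top0.png")
f=lambda i,x,y,w,h,k:cv2.resize(i[y:y+h,x:x+w],(w*k,h*k),interpolation=cv2.INTER_CUBIC)
out=np.zeros((600,800,3),np.uint8)
out[:300,:400]=f(a,220,210,80,60,5);out[:300,400:]=f(b,300,195,80,60,5)
out[300:,:400]=f(a,248,140,80,60,5);out[300:,400:]=f(b,150,170,80,60,5)
cv2.imwrite("pics/z.png",out)
E
```

```text
(no output)
```

View pics/z.png

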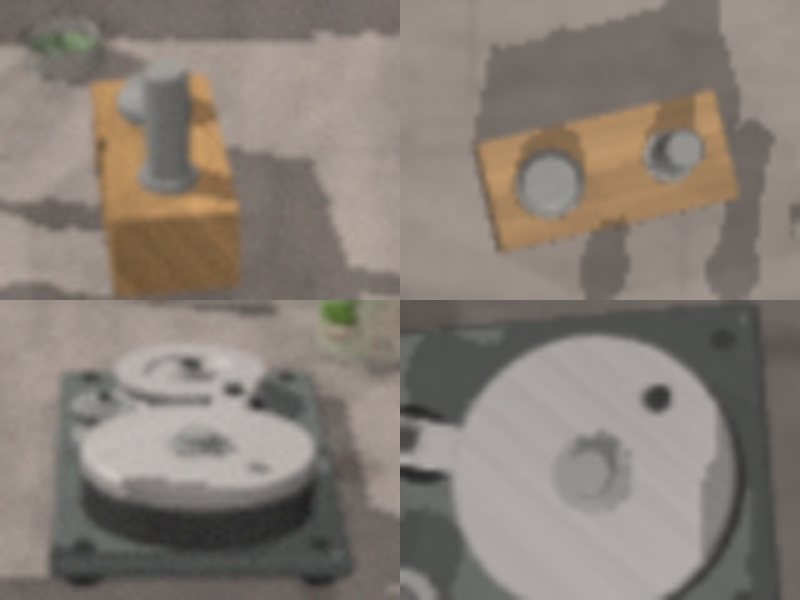

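```bash
cat > h.py <<'E'
import numpy as np,cv2
from scipy.spatial.transform import Rotation as R
from bench import ctrl,get_image
def load(n):
    s=ctrl.get_state(); im=get_image(n)
    if "T" not in im:
        T=np.eye(4);T[:3,:3]=R.from_rotvec(s["tool_rot"]).as_matrix();T[:3,3]=s["position"]
        im["T"]=T@im["T_tool_cam"]
    return im
def ray(im,uv):
    d=np.array([(uv[0]-im["cx"])/im["fx"],(uv[1]-im["cy"])/im["fy"]]);p=d.copy()
    for _ in range(20): p=d/(1+im["k1"]*(p@p))
    v=im["T"][:3,:3]@np.array([*p,1]);return im["T"][:3,3],v/np.linalg.norm(v)
def tri(obs):
    A=np.zeros((3,3));b=np.zeros(3)
    for im,uv in obs:
        o,v=ray(im,uv);P=np.eye(3)-np.outer(v,v);A+=P;b+=P@o
    x=np.linalg.solve(A,b);return x,[round(1e3*np.linalg.norm(np.cross(x-ray(i,u)[0],ray(i,u)[1])),1) for i,u in obs]
def atz(im,uv,z):
    o,v=ray(im,uv);return o+v*(z-o[2])/v[2]
def proj(im,X):
    c=np.linalg.inv(im["T"])@np.array([*X,1]);p=c[:2]/c[2];p=p*(1+im["k1"]*(p@p));return p*im["fx"]+[im["cx"],im["cy"]]
E
python3 - <<'E'
from h import *
np.set_printoptions(precision=4,suppress=True)
S=load("side");T=load("top")
for n,s,t in(("pintop",(253.4,224),(357.2,225)),("hole",(299.6,173.4),(201.4,189.4)),("bolt",(289,167.4),(187.6,204.4))):
    print(n,tri([(S,s),(T,t)]))
print("boltz60",atz(T,(187.6,204.4),.06),"hole z52",atz(T,(201.4,189.4),.052),"pintop z86",atz(T,(357.2,225),.086),atz(S,(253.4,224),.086))
print("disc side/top ctr z52", atz(T,(150+195/5,170+170/5),.052))
# stand corners at z36 top
for c in((475,143),(713,92),(738,195),(500,250)): print(atz(T,(300+(c[0]-400)/5,195+c[1]/5),.036))
print(R.from_rotvec(ctrl.get_state()["tool_rot"]).as_matrix())
E
```

```text
pintop (array([ 0.5433, -0.2879,  0.0854]), [np.float64(0.0), np.float64(0.0)])
hole (array([0.6203, 0.0573, 0.0516]), [np.float64(1.5), np.float64(1.5)])
bolt (array([0.5879, 0.0868, 0.0553]), [np.float64(0.8), np.float64(0.8)])
boltz60 [0.5865 0.0857 0.06  ] hole z52 [0.6218 0.0575 0.052 ] pintop z86 [ 0.5433 -0.2879  0.086 ] [ 0.5435 -0.2889  0.086 ]
disc side/top ctr z52 [0.5884 0.0843 0.052 ]
[ 0.549  -0.1997  0.036 ]
[ 0.5735 -0.3079  0.036 ]
[ 0.5269 -0.3189  0.036 ]
[ 0.5008 -0.2113  0.036 ]
[[-0.9728  0.2317 -0.0002]
 [ 0.2317  0.9728 -0.0009]
 [-0.0001 -0.0009 -1.    ]]
```

```bash
python3 -m crank '[[[-34,-15,-3,0,-1],[-34,-15,-3,0,-1],[-34,-15,0,0,-1],[-34,-15,0,0,-1],[-34,-15,0,0,-1],[-34,-15,0,0,-1],[-34,-15,0,0,-1],[-34,-15,0,0,-1],[-34,-15,0,0,-1],[-34,-15,0,0,-1]]]'
python3 -m crank '[[[-17,-32,0,0,-1],[-17,-32,0,0,-1],[-17,-32,0,0,-1],[-17,-32,0,0,-1],[-17,-32,0,0,-1],[-17,-32,0,0,-1],[-17,-32,0,0,-1],[-17,-32,0,0,-1],[-17,-32,0,0,-1],[0,0,0,0,-1]]]'
python3 - <<'E'
from h import *
import pickle
w=load("wrist");pickle.dump(w,open("w1.pkl","wb"));cv2.imwrite("pics/w1.png",w["pixels"][:,:,::-1]);print(ctrl.get_state()["position"],proj(w,[.587,.085,.06]),proj(w,[.621,.0575,.052]))
E
```

```text
time: 1.08
position: [0.4478, 0.4063, 0.2287]
tool_rot: [0.366, 3.12, 0.001]
ft_force: [0.9, 0.8, 0.7]
grip_width: 1.003
grip_force: 0.0
time: 1.92
position: [0.5305, 0.0823, 0.2291]
tool_rot: [0.385, 3.116, -0.006]
ft_force: [0.4, -0.8, 1.6]
grip_width: 1.0
grip_force: 0.0
[0.52965501 0.08676791 0.22890169] [296.96175048 238.08487582] [281.4894091  265.53249372]
```

```bash
python3 -m crank '[[[0,0,0,0.11,-1],[0,0,0,0.11,-1],[0,0,0,0.11,-1],[0,0,0,0.11,-1],[0,0,0,0.11,-1],[0,0,0,0.11,-1],[0,0,0,0.11,-1],[0,0,0,0.11,-1],[0,0,0,0.11,-1],[0,0,0,0.11,-1]]]'
python3 - <<'E'
from h import *
import pickle
s=ctrl.get_state();print(s["position"],s["joint_positions"].round(2))
w=load("wrist");pickle.dump(w,open("w2.pkl","wb"));print(proj(w,[.587,.085,.06]),proj(w,[.621,.0575,.052]))
w1=pickle.load(open("w1.pkl","rb"))
out=np.zeros((420,800,3),np.uint8)
out=np.hstack([w1["pixels"][:,80:480],w["pixels"][:,80:480]])[:,:,::-1];cv2.imwrite("pics/w12.png",out)
cv2.imwrite("pics/w2.png",w["pixels"][:,:,::-1])
T=R.from_rotvec(s["tool_rot"]).as_matrix();print((T.T@(np.array([.543,-.255,.20])-s["position"])*1e3).round(1),T.round(3))
E
```

```text
time: 2.8
position: [0.5284, 0.0935, 0.2284]
tool_rot: [-1.947, -2.465, -0.0]
ft_force: [0.0, 0.5, 1.1]
grip_width: 1.002
grip_force: 0.0
[0.52836352 0.09351052 0.2284471 ] [-0.62  0.07  0.42  1.74 -0.03  1.34  0.04]
[330.89504847 213.36320854] [350.62809478 238.9513435 ]
[-342.5  -66.4   28.3] [[-0.231  0.973 -0.   ]
 [ 0.973  0.231  0.001]
 [ 0.001 -0.    -1.   ]]
```

View pics/w12.png

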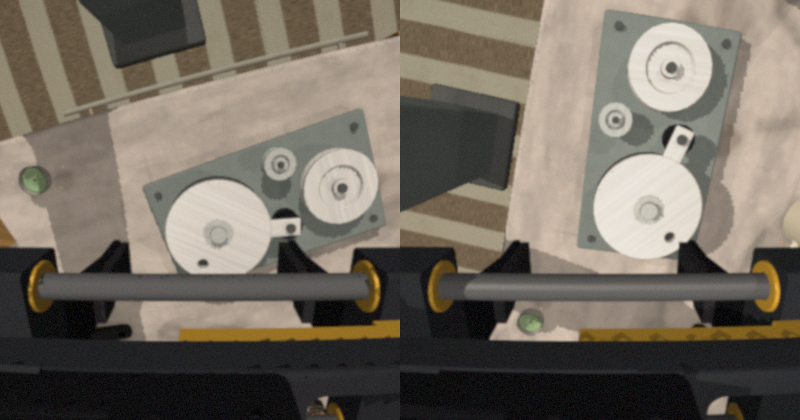

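```bash
python3 -m crank '[[[-35,-11,3,0,-1],[-35,-11,3,0,-1],[-35,-11,3,0,-1],[-35,-11,3,0,-1],[-35,-11,3,0,-1],[-35,-11,3,0,-1],[-35,-11,3,0,-1],[-35,-11,3,0,-1],[-35,-11,3,0,-1],[-30,-11,1,0,-1]]]'
python3 -m crank '[[[0,0,0,0,0],[0,0,0,0,0],[0,0,0,0,0]]]'
python3 - <<'E'
from h import *
import pickle
np.set_printoptions(precision=4,suppress=True)
s=ctrl.get_state();print(s["position"],s["joint_positions"].round(2))
w=load("wrist");pickle.dump(w,open("w3.pkl","wb"));P=proj(w,[.543,-.288,.086]);print(P)
cv2.imwrite("pics/w3.png",w["pixels"][:,:,::-1])
x,y=P.astype(int);x0=min(max(x-100,0),360);y0=min(max(y-75,0),270);print(x0,y0)
cv2.imwrite("pics/w3c.png",cv2.resize(w["pixels"][y0:y0+150,x0:x0+200,::-1],None,fx=4,fy=4,interpolation=cv2.INTER_CUBIC))
w1=pickle.load(open("w1.pkl","rb"));w2=pickle.load(open("w2.pkl","rb"))
print(tri([(w1,(299,234)),(w2,(330,211))]),tri([(w1,(283,264)),(w2,(350,238))]),atz(w2,(330,211),.06),atz(w2,(350,238),.052))
E
```

```text
time: 3.68
position: [0.5027, -0.2704, 0.2002]
tool_rot: [1.939, 2.472, 0.0]
ft_force: [0.8, -0.1, 0.5]
grip_width: 1.001
grip_force: 0.0
time: 3.93
position: [0.5034, -0.2676, 0.2002]
tool_rot: [-1.939, -2.47, -0.001]
ft_force: [-0.1, 0.8, -0.5]
grip_width: 0.853
grip_force: 0.0
[ 0.5034 -0.2676  0.2002] [-0.2   0.19  0.73  1.71 -0.13  1.29  0.8 ]
[317.0921 236.112 ]
217 161
(array([0.5848, 0.0876, 0.0571]), [np.float64(1.3), np.float64(1.3)]) (array([0.6184, 0.0599, 0.0551]), [np.float64(0.5), np.float64(0.5)]) [0.5852 0.0875 0.06  ] [0.6199 0.0585 0.052 ]
```

View pics/w3c.png

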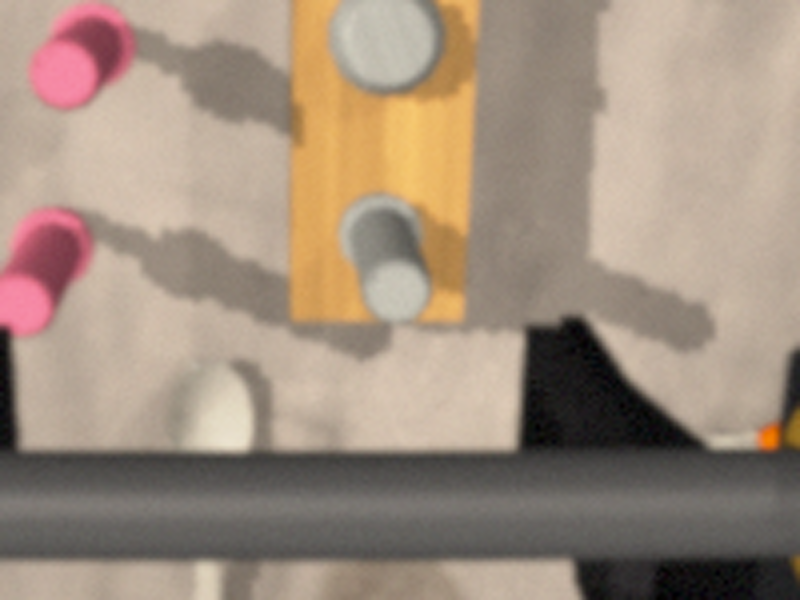

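The wrist crop shows the pin's top at crop (397,291), i.e. image (316,234). It is about 2 px from the prediction, and the bolt is in the upper hole.

```bash
python3 - <<'E'
from h import *
import pickle
np.set_printoptions(precision=4,suppress=True)
w3=pickle.load(open("w3.pkl","rb"))
p=atz(w3,(316.25,233.75),.086);print(p,atz(w3,(312,219),.038),tri([(w3,(316.25,233.75)),(load("top"),(357.2,225))]))
s=ctrl.get_state();T=R.from_rotvec(s["tool_rot"]).as_matrix();print(s["position"],(T.T@(np.array([*p[:2],.052])-s["position"])*1e3).round(1),T.round(3))
E
```

```text
[ 0.5415 -0.2858  0.086 ] [ 0.5417 -0.2857  0.038 ] (array([ 0.5441, -0.2898,  0.0738]), [np.float64(0.1), np.float64(0.1)])
[ 0.5037 -0.2669  0.2004] [-27.6  32.1 148.4] [[-0.239  0.971  0.   ]
 [ 0.971  0.239  0.001]
 [ 0.001  0.    -1.   ]]
```

```bash
python3 -m crank '[[[-14,16,0,0,0],[-14,16,20,0,0],[0,0,25,0,0],[0,0,20,0,0],[0,0,10,0,0],[0,0,0,0,0],[0,0,0,0,0],[0,0,0,0,0]]]' 20
python3 - <<'E'
from h import *
s=ctrl.get_state();print(s["position"],proj(load("top"),[.5418,-.2862,.086]))
w=load("wrist");i=w["pixels"][:,:,::-1];t=load("side")["pixels"][150:290,190:330,::-1]
cv2.imwrite("pics/g.png",np.hstack([i,cv2.resize(t,(240,240)).copy() if 0 else cv2.copyMakeBorder(cv2.resize(t,(240,240)),0,180,0,0,cv2.BORDER_CONSTANT)]))
E
```

```text
time: 4.7
position: [0.5415, -0.2887, 0.1271]
tool_rot: [1.941, 2.468, 0.002]
ft_force: [0.3, -0.6, 0.0]
grip_width: 0.497
grip_force: 0.0
[ 0.54150591 -0.28871835  0.12709164] [356.43976691 225.66552872]
```

View pics/g.png

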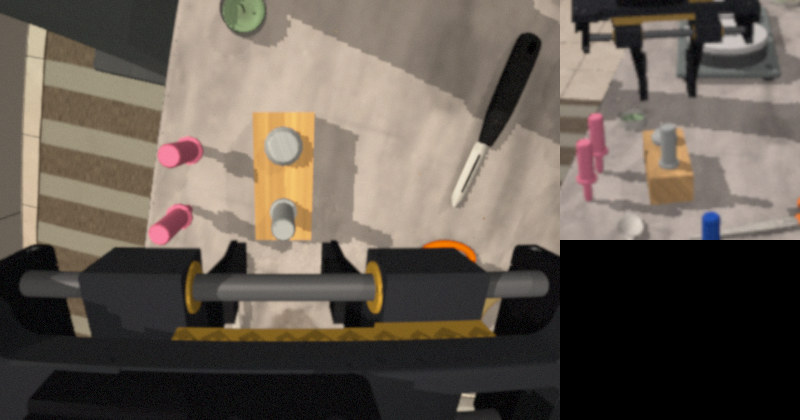

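The pin's top is at (283,229) in the wrist picture, centred between the fingers. Next I'll compute what is left to go.

```bash
python3 - <<'E'
from h import *
w=load("wrist");p=atz(w,(283.5,229),.086)
s=ctrl.get_state();T=R.from_rotvec(s["tool_rot"]).as_matrix();print(p,s["position"],(T.T@(np.array([*p[:2],.052])-s["position"])*1e3).round(1))
E
```

```text
[ 0.54118301 -0.28527826  0.086     ] [ 0.54115116 -0.28907792  0.12683109] [ 3.7  0.8 74.8]
```

```bash
python3 -m crank '[[[3,0,12,0,0],[0,0,20,0,0],[0,0,20,0,0],[0,0,15,0,0],[0,0,7,0,0],[0,0,0,0,0],[0,0,0,0,0]]]'
python3 -m crank '[[[0,0,0,0,0.8],[0,0,0,0,0.8],[0,0,0,0,0.8],[0,0,0,0,0.8],[0,0,0,0,0.8],[0,0,0,0,0.8]]]' 20
```

```text
time: 5.48
position: [0.5397, -0.286, 0.0515]
tool_rot: [-1.943, -2.468, 0.0]
ft_force: [-0.1, -0.2, -0.1]
grip_width: 0.501
grip_force: 0.0
time: 5.98
position: [0.5401, -0.286, 0.052]
tool_rot: [1.943, 2.468, 0.001]
ft_force: [0.0, 1.4, 1.4]
grip_width: 0.2
grip_force: 20.0
```

```bash
python3 -m crank '[[[0,0,-5,0,0.8],[0,0,-12,0,0.8],[0,0,-20,0,0.8],[0,0,-25,0,0.8],[0,0,-25,0,0.8],[0,0,0,0,0.8],[0,0,0,0,0.8]]]' 35
python3 - <<'E'
from h import *
import pickle
np.set_printoptions(precision=4,suppress=True)
S=load("side");w=load("wrist");s=ctrl.get_state()
T=R.from_rotvec(s["tool_rot"]).as_matrix();print(s["position"],s["grip_width"],s["ft_force"])
x,y=proj(S,s["position"]).astype(int);print(x,y)
i=cv2.resize(S["pixels"][y-60:y+60,x-50:x+50,::-1],(350,420),interpolation=cv2.INTER_CUBIC)
cv2.imwrite("pics/l.png",np.hstack([w["pixels"][:,60:500,::-1],i]))
print((T.T@(np.array([.62,.058,.118])-s["position"])*1e3).round(1))
E
```

```text
time: 6.57
position: [0.5409, -0.2867, 0.1411]
tool_rot: [1.941, 2.465, 0.003]
ft_force: [0.2, -0.3, -1.5]
grip_width: 0.199
grip_force: 35.0
[ 0.5394 -0.2856  0.1383] 0.19245854584178598 [-0.1929 -0.2316 -1.1955]
250 198
[315.  159.   20.5]
```

View pics/l.png

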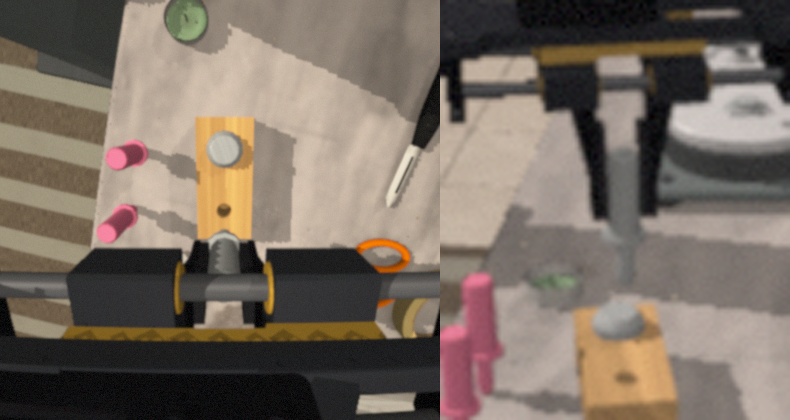

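```bash
python3 -m crank '[[[0,0,0,-0.1,0.8],[0,0,0,-0.1,0.8],[0,0,0,0,0.8]]]'
python3 - <<'E'
from h import *
s=ctrl.get_state();T=R.from_rotvec(s["tool_rot"]).as_matrix();print(T.round(3),s["position"],(T.T@(np.array([.6186,.0588,.118])-s["position"])*1e3).round(1))
E
```

```text
time: 6.92
position: [0.5389, -0.2854, 0.1372]
tool_rot: [-1.682, -2.65, 0.001]
ft_force: [-0.9, -0.5, -0.6]
grip_width: 0.198
grip_force: 35.0
[[-0.426  0.905 -0.002]
 [ 0.905  0.426  0.001]
 [ 0.002 -0.002 -1.   ]] [ 0.53889638 -0.28539848  0.1372062 ] [277.5 218.6  19.4]
```

```bash
python3 -m crank '[[[20,16,0,0,0.8],[31,25,0,0,0.8],[31,25,2,0,0.8],[31,25,2,0,0.8],[31,25,2,0,0.8],[31,25,2,0,0.8],[31,25,2,0,0.8],[31,25,2,0,0.8],[25,17,2,0,0.8],[15,10,2,0,0.8]]]'
python3 -m crank '[[[10,1,0,0,0.8],[0,0,0,0,0.8],[0,0,0,0,0.8],[0,0,0,0,0.8]]]'
python3 - <<'E'
from h import *
s=ctrl.get_state();T=R.from_rotvec(s["tool_rot"]).as_matrix();
for k in range(2): s=ctrl.get_state();print(s["position"],s["ft_force"],(T.T@(np.array([.6186,.0588,.098])-s["position"])*1e3).round(1))
w=load("wrist");S=load("side");x,y=proj(S,[.62,.058,.055]).astype(int)
i=cv2.resize(S["pixels"][y-50:y+30,x-50:x+50,::-1],(400,320),interpolation=cv2.INTER_CUBIC)
j=cv2.resize(w["pixels"][160:320,190:390,::-1],(400,320),interpolation=cv2.INTER_CUBIC)
cv2.imwrite("pics/h1.png",np.hstack([i,j]));print(x-50,y-50)
E
```

```text
time: 7.75
position: [0.6196, 0.0633, 0.1211]
tool_rot: [-1.682, -2.65, -0.001]
ft_force: [0.3, 0.1, -0.9]
grip_width: 0.193
grip_force: 35.0
time: 8.08
position: [0.6165, 0.0639, 0.1226]
tool_rot: [1.692, 2.646, -0.002]
ft_force: [-0.4, 0.3, -0.3]
grip_width: 0.196
grip_force: 35.0
[0.6165141  0.06394581 0.12260202] [-0.36174274  0.28575794 -0.3227143 ] [-5.5 -0.3 24.6]
[0.6165141  0.06394581 0.12260202] [-0.36174274  0.28575794 -0.3227143 ] [-5.5 -0.3 24.6]
250 122
```

View pics/h1.png

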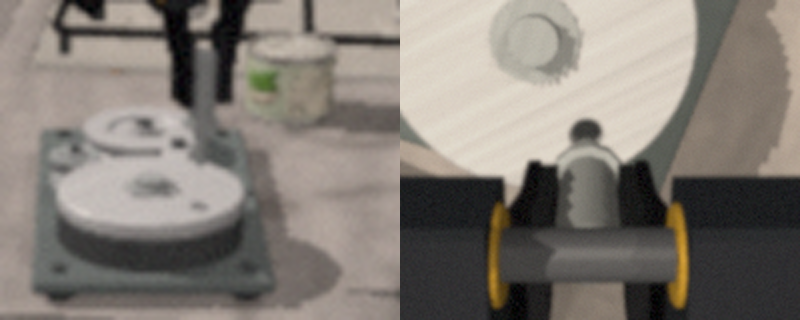

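The side crop shows the pin hanging behind the hole (at crop (200,205)). The wrist crop has the hole at (585,130) in line with the pin. I'll correct by −5.5 mm and go lower.

```bash
python3 -m crank '[[[-5.5,0,6,0,0.8],[0,0,10,0,0.8],[0,0,4,0,0.8],[0,0,0,0,0.8],[0,0,0,0,0.8]]]'
python3 - <<'E'
from h import *
for k in range(2):
  S=load("side");s=ctrl.get_state();T=R.from_rotvec(s["tool_rot"]).as_matrix();print(s["position"],s["ft_force"],(T.T@(np.array([.6186,.0588,.098])-s["position"])*1e3).round(1))
w=load("wrist");x,y=proj(S,[.62,.058,.055]).astype(int)
i=cv2.resize(S["pixels"][y-30:y+18,x-30:x+30,::-1],(400,320),interpolation=cv2.INTER_CUBIC)
j=cv2.resize(w["pixels"][160:320,190:390,::-1],(400,320),interpolation=cv2.INTER_CUBIC)
cv2.imwrite("pics/h2.png",np.hstack([i,j]));print(x-30,y-30)
print(proj(S,s["position"]-[0,0,.044]),proj(S,[.6199,.0585,.052]))
E
```

```text
time: 8.6
position: [0.6186, 0.0617, 0.1017]
tool_rot: [-1.687, -2.649, 0.002]
ft_force: [0.9, -0.2, -0.8]
grip_width: 0.193
grip_force: 35.0
[0.61891909 0.0618477  0.10225199] [-0.51076341  0.1020247  -0.21532873] [-2.6 -1.6  4.3]
[0.61917257 0.0619347  0.10258408] [-0.17750212 -0.36873684 -0.96920091] [-2.6 -1.8  4.6]
270 142
[299.88796889 170.19448254] [300.0434239 173.000607 ]
```

View pics/h2.png

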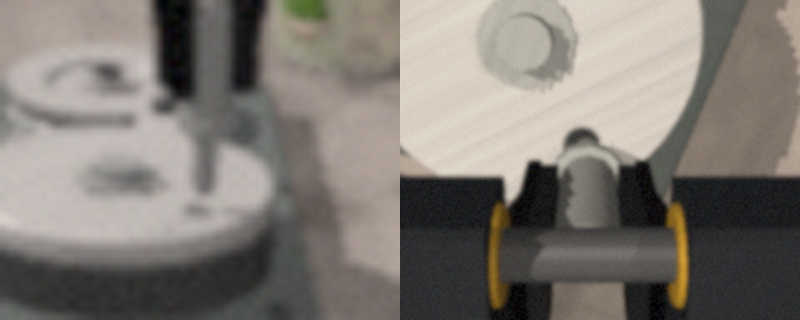

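The side crop shows the tip at (205,192), just above the hole at (200,210) and about 3 mm beyond it in y. That matches the numbers, so I'll correct and lower.

```bash
python3 -m crank '[[[-2.5,-1.5,0,0,0.8],[0,0,3,0,0.8],[0,0,2,0,0.8],[0,0,2,0,0.8],[0,0,0,0,0.8],[0,0,0,0,0.8]]]'
python3 -c "
from h import *
print(ctrl.get_state()['position'],load('side')['cx'],ctrl.get_state()['position'])"
```

```text
time: 9.25
position: [0.6186, 0.059, 0.0953]
tool_rot: [-1.687, -2.65, 0.0]
ft_force: [-0.1, 0.3, -1.1]
grip_width: 0.195
grip_force: 35.0
[0.61857401 0.05899402 0.09529585] 285.0027612106637 [0.61873913 0.0589843  0.09549119]
```

```bash
python3 -m crank '[[[0,0,2,0,0.8],[0,0,2,0,0.8],[0,0,1,0,0.8],[0,0,0,0,0.8],[0,0,0,0,0.8]]]'
```

```text
time: 9.72
position: [0.6187, 0.0589, 0.0904]
tool_rot: [-1.687, -2.65, 0.0]
ft_force: [-0.3, 1.0, -0.9]
grip_width: 0.192
grip_force: 35.0
```

```bash
python3 -m crank '[[[0,0,2,0,0.8],[0,0,2,0,0.8],[0,0,1,0,0.8],[0,0,0,0,0.8],[0,0,0,0,0.8]]]'
```

```text
time: 10.13
position: [0.6187, 0.0589, 0.0854]
tool_rot: [-1.687, -2.65, 0.0]
ft_force: [0.3, 0.7, 0.5]
grip_width: 0.197
grip_force: 35.0
```

```bash
python3 -m crank '[[[0,0,0.7,0,0.8],[0,0,0.7,0,0.8],[0,0,0,0,0.8],[0,0,0,0,0.8]]]'
```

```text
time: 10.47
position: [0.6187, 0.0589, 0.0842]
tool_rot: [-1.687, -2.65, -0.0]
ft_force: [-0.2, -0.7, -0.3]
grip_width: 0.194
grip_force: 35.0
```

```bash
python3 -m crank '[[[0,0,0.7,0,0.8],[0,0,0.7,0,0.8],[0,0,0,0,0.8],[0,0,0,0,0.8]]]'
```

```text
time: 10.8
position: [0.6194, 0.0589, 0.0838]
tool_rot: [1.687, 2.649, 0.002]
ft_force: [-1.2, 0.8, 5.5]
grip_width: 0.194
grip_force: 35.0
```

```bash
python3 -m crank '[[[-0.92,-2.05,0,0.05,0.8],[-0.92,-2.05,0,0.05,0.8],[0,0,0,0,0.8]]]'
cat > q.py <<'E'
from h import *
s=ctrl.get_state();p=s["position"];d=p[:2]-[.584,.0872];T=R.from_rotvec(s["tool_rot"]).as_matrix()
a=np.arctan2(d[1],d[0]);t=np.array([np.sin(a),-np.cos(a)]);f=s["ft_force"]
print("theta",round(-.686-a,3),"r",round(1e3*np.hypot(*d),1),"z",round(1e3*p[2],2),"Ftan",round(f[:2]@t,1),"Frad",round(f[:2]@d/np.hypot(*d),1),"fz",round(f[2],1),"yaw",round(np.arctan2(T[1,1],T[0,1]),3),"tilt",T[:2,2].round(3))
E
python3 q.py
```

```text
time: 11.05
position: [0.6172, 0.0568, 0.0839]
tool_rot: [1.818, 2.56, 0.006]
ft_force: [1.0, 2.3, 4.2]
grip_width: 0.197
grip_force: 35.0
theta 0.056 r 45.0 z 83.85 Ftan -2.4 Frad -0.8 fz 4.2 yaw 0.336 tilt [0.004 0.002]
```

```bash
python3 -m crank '[[[-0.92,-2.05,0,0.05,0.8],[-0.92,-2.05,0,0.05,0.8],[-0.92,-2.05,0,0.05,0.8],[-0.92,-2.05,0,0.05,0.8],[-0.92,-2.05,0,0.05,0.8],[-0.92,-2.05,0,0.05,0.8],[0,0,0,0,0.8]]]';python3 q.py
```

```text
time: 11.63
position: [0.6068, 0.0485, 0.0839]
tool_rot: [2.178, 2.261, 0.006]
ft_force: [3.1, 0.6, 4.2]
grip_width: 0.196
grip_force: 35.0
theta 0.352 r 44.9 z 83.85 Ftan -2.9 Frad 1.1 fz 4.2 yaw 0.038 tilt [0.005 0.001]
```

```bash
python3 -m crank '[[[-0.92,-2.05,0,0.05,0.8],[-0.92,-2.05,0,0.05,0.8],[-0.92,-2.05,0,0.05,0.8],[0,0,0,0,0.8]]]';python3 q.py
python3 -m crank '[[[-0.38,-0.82,0,0.02,0.8],[-0.38,-0.82,0,0.02,0.8],[-0.38,-0.82,0,0.02,0.8],[0,0,0,0,0.8]]]';python3 q.py
```

```text
time: 11.97
position: [0.6006, 0.0454, 0.0838]
tool_rot: [2.34, 2.092, 0.006]
ft_force: [3.9, 2.2, 4.8]
grip_width: 0.194
grip_force: 35.0
theta 0.508 r 45.0 z 83.83 Ftan -4.4 Frad -0.6 fz 4.8 yaw -0.112 tilt [0.004 0.001]
time: 12.3
position: [0.5979, 0.0444, 0.0838]
tool_rot: [2.402, 2.022, 0.005]
ft_force: [5.4, 1.7, 5.3]
grip_width: 0.194
grip_force: 35.0
theta 0.571 r 45.0 z 83.79 Ftan -5.6 Frad 0.1 fz 5.3 yaw -0.171 tilt [0.004 0.   ]
```

```bash
for i in 1; do python3 -m crank '[[[-0.38,-0.82,0,0.02,0.8],[-0.38,-0.82,0,0.02,0.8],[-0.38,-0.82,0,0.02,0.8],[0,0,0,0,0.8]]]';python3 q.py; done
```

```text
time: 12.63
position: [0.5952, 0.0435, 0.0837]
tool_rot: [2.462, 1.949, 0.005]
ft_force: [5.1, 1.8, 5.6]
grip_width: 0.199
grip_force: 35.0
theta 0.635 r 45.1 z 83.73 Ftan -5.4 Frad -0.5 fz 5.6 yaw -0.232 tilt [0.004 0.   ]
```

```bash
python3 -m crank '[[[-0.38,-0.82,0,0.02,0.8],[-0.38,-0.82,0,0.02,0.8],[-0.38,-0.82,0,0.02,0.8],[0,0,0,0,0.8]]]';python3 q.py
```

```text
time: 12.97
position: [0.5919, 0.0428, 0.0832]
tool_rot: [2.519, 1.874, 0.003]
ft_force: [5.4, 0.2, 1.7]
grip_width: 0.195
grip_force: 35.0
theta 0.708 r 45.1 z 83.22 Ftan -5.4 Frad 0.8 fz 1.7 yaw -0.292 tilt [ 0.002 -0.   ]
```

The upward force has dropped, so the edge of the lock hole is reached. I'll go on in small steps with light downward pressure.

```bash
python3 -m crank '[[[-0.38,-0.82,0.5,0.02,0.8],[0,0,0.5,0,0.8],[0,0,0,0,0.8]]]';python3 q.py
```

```text
time: 13.22
position: [0.5897, 0.0425, 0.0812]
tool_rot: [2.54, 1.849, -0.002]
ft_force: [4.2, -0.5, -0.2]
grip_width: 0.197
grip_force: 35.0
theta 0.759 r 45.1 z 81.16 Ftan -4.1 Frad 1.1 fz -0.2 yaw -0.312 tilt [-0.001 -0.001]
```

Sinking, with no resistance. I'll carry on down and a little further round.

```bash
python3 -m crank '[[[-0.38,-0.82,0.7,0.02,0.8],[0,0,1,0,0.8],[0,0,1,0,0.8],[0,0,0,0,0.8]]]';python3 q.py
```

```text
time: 13.55
position: [0.5889, 0.0425, 0.0787]
tool_rot: [2.559, 1.823, -0.001]
ft_force: [4.7, 0.4, -0.5]
grip_width: 0.195
grip_force: 35.0
theta 0.776 r 44.9 z 78.72 Ftan -4.7 Frad 0.2 fz -0.5 yaw -0.333 tilt [-0. -0.]
```

```bash
python3 -m crank '[[[0,0,1.5,0,0.8],[0,0,1.5,0,0.8],[0,0,1.5,0,0.8],[0,0,0,0,0.8]]]';python3 q.py
```

```text
time: 13.88
position: [0.5888, 0.0426, 0.0742]
tool_rot: [-2.559, -1.822, 0.001]
ft_force: [5.0, 0.4, -0.7]
grip_width: 0.194
grip_force: 35.0
theta 0.777 r 44.8 z 74.15 Ftan -5.0 Frad 0.1 fz -0.7 yaw -0.333 tilt [-0.001 -0.   ]
```

```bash
python3 -m crank '[[[0,0,1.5,0,0.8],[0,0,1.5,0,0.8],[0,0,1.5,0,0.8],[0,0,0,0,0.8]]]';python3 q.py
```

```text
time: 14.22
position: [0.5888, 0.0427, 0.0697]
tool_rot: [-2.559, -1.822, 0.001]
ft_force: [4.2, 0.3, -0.3]
grip_width: 0.196
grip_force: 35.0
theta 0.776 r 44.8 z 69.67 Ftan -4.3 Frad 0.2 fz -0.3 yaw -0.333 tilt [-0. -0.]
```

```bash
python3 -m crank '[[[0,0,1,0,0.8],[0,0,1,0,0.8],[0,0,0.5,0,0.8],[0,0,0,0,0.8]]]';python3 q.py
```

```text
time: 14.55
position: [0.5895, 0.0428, 0.068]
tool_rot: [2.559, 1.822, 0.001]
ft_force: [4.8, -0.4, 2.8]
grip_width: 0.198
grip_force: 35.0
theta 0.761 r 44.8 z 68.0 Ftan -4.8 Frad 1.0 fz 2.8 yaw -0.333 tilt [0.001 0.   ]
```

The collar is seated, 16 mm below the sliding height. Before releasing I'll ease the pin back gently onto the hole's wall.

```bash
python3 -m crank '[[[0.2,0.45,0,0,0.8],[0.2,0.45,0,0,0.8],[0.2,0.45,0,0,0.8],[0.2,0.45,0,0,0.8],[0,0,0,0,0.8]]]';python3 q.py
```

```text
time: 14.97
position: [0.5903, 0.0429, 0.0679]
tool_rot: [-2.558, -1.822, 0.002]
ft_force: [1.5, -1.3, 6.6]
grip_width: 0.197
grip_force: 35.0
theta 0.744 r 44.8 z 67.91 Ftan -1.3 Frad 1.5 fz 6.6 yaw -0.333 tilt [-0.002  0.   ]
```

```bash
python3 -m crank '[[[0.1,0.25,-0.3,0,0.8],[0.1,0.25,-0.3,0,0.8],[0,0,0,0,0.8]]]';python3 q.py
```

```text
time: 15.22
position: [0.5904, 0.0428, 0.0679]
tool_rot: [-2.558, -1.822, 0.003]
ft_force: [1.1, -1.0, 6.1]
grip_width: 0.196
grip_force: 35.0
theta 0.742 r 44.8 z 67.92 Ftan -1.0 Frad 1.1 fz 6.1 yaw -0.333 tilt [-0.003  0.   ]
```

```bash
python3 -m crank '[[[0,0,0,0,0.8],[0,0,0,0,0.8],[0,0,0,0,0.8]]]' 5; python3 -m crank '[[[0,0,0,0,0.5],[0,0,0,0,0.4],[0,0,0,0,0.2],[0,0,0,0,0],[0,0,0,0,0],[0,0,0,0,0]]]';python3 q.py
python3 -m crank '[[[0,0,-5,0,0],[0,0,-15,0,0],[0,0,-20,0,0],[0,0,-20,0,0],[0,0,-20,0,0],[0,0,-20,0,0],[0,0,-20,0,0],[0,0,0,0,0],[0,0,0,0,0]]]'
python3 - <<'E'
from h import *
S=load("side");w=load("wrist");x,y=proj(S,[.59,.043,.06]).astype(int)
i=cv2.resize(S["pixels"][y-40:y+40,x-40:x+40,::-1],(400,400),interpolation=cv2.INTER_CUBIC)
cv2.imwrite("pics/e.png",np.hstack([i,w["pixels"][20:420,100:500,::-1]]))
E
```

```text
time: 15.47
position: [0.5906, 0.0429, 0.0678]
tool_rot: [-2.558, -1.822, 0.003]
ft_force: [-0.1, -1.2, 4.8]
grip_width: 0.206
grip_force: 5.0
time: 15.97
position: [0.5913, 0.043, 0.0679]
tool_rot: [-2.559, -1.823, 0.001]
ft_force: [-0.3, 0.2, -0.1]
grip_width: 0.473
grip_force: 0.0
theta 0.72 r 44.8 z 67.93 Ftan 0.3 Frad -0.3 fz -0.1 yaw -0.333 tilt [-0.001  0.   ]
time: 16.72
position: [0.5924, 0.043, 0.1896]
tool_rot: [2.558, 1.822, 0.004]
ft_force: [-0.1, -0.1, -0.6]
grip_width: 0.505
grip_force: 0.0
```

View pics/e.png

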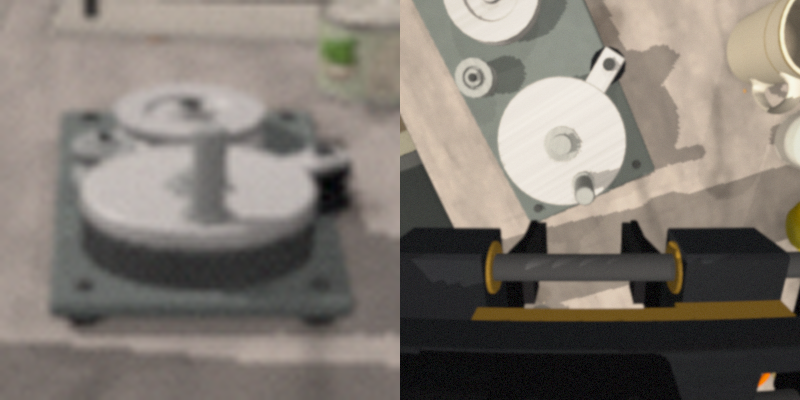

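The pin stands upright with its collar flat on the wheel (side crop (208,215)). The wheel is held back, and the gripper is clear of everything. I'm handing in.

```bash
python3 -c "
from bench import job
print(job.close_job())"
```

```text
the job is handed in; nothing more can be done
None
```

The steel locking pin is fully home in the lock hole with its collar on the wheel. The tension wheel is locked back at about 0.75 rad, the gripper is clear, and the job was handed in at about 17 s with no result returned.

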